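Press a re-glued phone screen in the bonding jig

TASK

A phone with a freshly glued screen lies loose on the bed of the blue bonding jig. Push it back until its long edge sits square against the jig's fence, then take the pressing plate by its handle and lower it, level and gently all the way down, over both guide pins until its rubber pad rests flat on the phone. Let go, and leave the other things on the desk where they are.

Things in the scene. Friction and masses are not known exactly. Their poses are not given: they have to be found in the camera images.
- jig: Fixed blue base, 125 (its x) x 240 (its y) mm, on the red desk mat (3 mm thick). Origin: centre of the underside; z up; its -x edge faces the robot, turned up to 0.2 rad. The phone lies on its bed, 15 mm above the underside. Two steel guide pins of 10 mm diameter stand 45 mm above the bed at x = +19, y = +100 and -100 mm; their top 10 mm tapers to a 4.4 mm nose.
- pin_a (a point): Centre of the top of the guide pin on the jig's +y side, 45 mm above the bed.
- pin_b (a point): Centre of the top of the guide pin on the jig's -y side, 45 mm above the bed.
- seat (a point): Point on the bed midway between the two pins (jig x = +19 mm): where the centre of the phone's underside lies when it is against the fence, and above which the plate sits. Axes as the jig's.
- fence (a point): Middle of the upper inner edge of the jig's low aluminium fence, a bar 170 mm long (along the jig's y), 8 mm thick and 6 mm high above the bed, along the jig's +x edge. Its inner face, at jig x = +54.5 mm, looks to -x, towards the phone.
- phone: Loose phone, screen up, 71 (its x) x 148 (its y) x 9 mm, about 190 g, lying on the bed between the pins with its long edge roughly along the fence, 15 to 34 mm short of it and up to 0.1 rad askew. Origin: centre of the underside; x points towards the fence. Home when its +x edge is flat against the fence.
- plate: Loose aluminium pressing plate, 84 (its x) x 236 (its y) x 12 mm, 0.6 to 0.85 kg, with a 5 mm thick rubber pad (60 x 130 mm) under its middle. Lies level on the pad on the mat beside the jig, its length roughly along world x. Origin: centre of the pad's underside; z up. Either hole may go on either pin. Seated on the phone, the pad's underside is 9 mm above the bed.
- handle (a point): Centre of the grip bar of the plate's black bow handle: bar 100 mm long along the plate's y, 16 mm wide, 18 mm tall, its centre 37 mm above the plate's top face (54 mm above the pad's underside), open below except for a post at each end.
- hole_a (a point): Centre of the plate's +y through hole (11.8 mm wide, at plate y = +100 mm), at the plate's lower face, 5 mm above the pad's underside.
- hole_b (a point): Centre of the plate's -y through hole (11.8 mm wide, at plate y = -100 mm), at the plate's lower face.
- mouse: White computer mouse, 112 x 60 x 34 mm, loose; leave alone.
- screw_tray: Small green tray, 62 x 92 x 14 mm, loose, beyond the work area; leave alone.
- screwdriver: Red-handled screwdriver, 130 mm long, loose, lying beyond the jig and the plate; leave alone.
- glue_bottle: Small clear and orange glue bottle, 33 mm wide, 94 mm tall, loose; leave alone.
- mug: White mug, 82 mm wide, 92 mm tall, loose; leave alone.
- earbud_case: White earbud case, 48 x 62 x 25 mm, loose; leave alone.
Mind the look-alikes: they are no part of the job. Leave any green or pink look-alike of the plate alone.

How it is judged:
By the outcome, as a careful person would: the job done as asked, in the order asked, and still so for the second after the job is handed in, with the robot touching nothing.
It also fails if it takes over 48 s, if anything falls off the work surface, if the arm or the gripper's body presses on something with over 40 N, if the wrist force passes 120 N, or if a joint passes its speed limit or range.

ROBOT

A 6-joint arm with a two-finger parallel gripper is mounted at the origin on the work surface. World frame = base frame: x ahead of the robot, y to its left, z up, the work surface at z = 0. Lengths are in mm, angles in rad, forces in N, time in s.
With the tool pointing down it reaches from about 275 to 750 mm from the base axis. Payload 10.2 kg.
Tool frame: the origin (TCP) lies midway between the tips of the shut fingers; the grasp point (between the pads) lies 19 mm behind it; z points along the fingers, y is the direction in which the jaws open and shut (so a half turn about z gives the same grasp; the last joint's range is limited). The gripper opens to 85 mm and grips with 20 to 120 N. Pads are 22 mm wide; open, the fingers measure 114 mm over their backs; the gripper's body (76 mm by 85 mm) begins 54 mm behind the grasp point. The pads swing forward as they close: fully open they stand 13 mm farther back than shut.
Start: joints at [-1.326, 0.313, 1.498, -0, 1.331, -0.223], TCP at [236.724, -468.607, 231.294] pointing down, gripper open.
Joint ranges: [-2.94, 2.94], [-0.97, 2.17], [0.19, 2.56], [-1.23, 4.37], [0.02, 3.11], [-2.88, 2.88]. Speed limits (rad/s): [2.39, 2.39, 3.01, 3.14, 3.14, 3.14].

INTERFACE

Orientations are given as a unit quaternion [w, x, y, z].
In Python, from rig import sense, optics, ctrl gives the robot as it stands.
- The arm moves only by the tool play_rows, never from a script. Its argument "plan" is a list of rows, each a list of 7 numbers: the shift along the world's x, y, z in mm, then the turn, a rotation vector about the world's x, y, z in rad, then the opening, from -1 (shut) to 1 (fully open), so that 0 is half open. A call has 1 to 5 rows; each row shifts and turns the pose as measured when the row begins; what a row does not reach is not made up. A row lasts 1/12 s, in which the tool goes at most 41.7 mm and 7.16 degrees, less where a joint would pass 70% of its speed; a pose out of reach is approached as far as the arm can. A call is refused whole if a number of a shift passes 41.7 or a number of a turn 0.125, either way. A call with a gripper value outside its range is refused whole. The fingers move at their own pace and stop on an object; "grip_force" is the grip in N (left out, the last holds). Time passes only in rows, so rows that do not move let the fingers close. It gives the time, the measured TCP pose, the force and the opening at its end, in the units of the state.
- sense(): the state, without advancing time (a new reading comes with each control period).
- optics.capture(name): name is "scene" or "side" or "wrist"; returns a dict with "img" (400x640x3 uint8, blue, green, red), "fx", "fy", "cx", "cy" (pixels), "world_to_cam" (4x4, takes a point from world to camera coordinates). Camera axes: x right, y up, looking along -z (the intrinsics and any distortion apply to the point x, -y, -z); pixel columns grow to the right and rows downward; lengths in mm; the calibration is good to about 2 mm. A picture is of the moment at which its call begins. There is no depth.
- ctrl.finish_job(): hands the job in, once; it reports no verdict.
The state is a dict: "time_s": time; "joints": joint angles; "dq": joint speeds; "tau": joint torques, N m; "eef_pos": TCP position; "ee_rot": TCP orientation; "force": force on the tool from outside, world axes, zero at the start; "wrist_torque": the same for the moment, N m; "grip_width": opening from 0.0 (shut) to 1.0 (fully open).
Only numpy, scipy, OpenCV 4.12 (cv2) and the standard library are available. Lean on these libraries where they do the work, as an engineer would, in place of code of your own. Each camera call takes 0.05 s, during which the arm holds its last target. There are 200 camera calls.

## Working session

There is one attempt and no reset: what is moved stays moved. The work goes in short steps, Python scripts to look and compute and a tool call to move; the robot and the scene stay as the last step left them, time stands still between calls to the robot, and variables do not carry over. Pictures are saved under pics/ and viewed, about 8 in all and at most 12, crops included, and the job is handed in when it is done.

Besides the shell and the picture viewer there is one more tool, called after "Call:" as a command line: name --pt "numbers of a row" for each row, then --argument value for the rest. play_rows: Moves the arm, as the interface text tells. Its arguments: {"type":"object","properties":{"plan":{"type":"array"},"grip_force":{"type":"number"}},"required":["plan"]}

```bash
ls; mkdir -p pics; python3 - <<'E'
from rig import sense, optics
import cv2,numpy as np
print(sense())
for n in("scene","side","wrist"):
    c=optics.capture(n); cv2.imwrite(f"pics/{n}0.png",c["img"]); print(n,c["fx"],c["fy"],c["cx"],c["cy"],[k for k in c],np.round(c["world_to_cam"],3).tolist())
E
```

```text
pics
{'time_s': 0.0, 'joints': array([-1.32640751e+00,  3.13459595e-01,  1.49841862e+00, -1.51593292e-05,
        1.33099331e+00, -2.23421547e-01]), 'dq': array([-3.06977827e-05, -1.61079334e-03,  7.99629630e-04,  1.91297080e-03,
        1.22833204e-05, -1.33314882e-03]), 'tau': array([ 1.44183591e-04, -4.12269545e+01, -2.59738898e+01, -2.01124121e-04,
        4.18698110e-03,  1.08441009e-05]), 'eef_pos': array([ 236.65366679, -468.35753531,  230.7371122 ]), 'ee_rot': array([-6.39324473e-04,  9.72768062e-01,  2.31779826e-01, -1.40647110e-05]), 'force': array([ 0.72890666, -0.2133253 ,  0.2755419 ]), 'wrist_torque': array([ 2.87702767e-02, -2.94925733e-02, -5.98783576e-05]), 'grip_width': 1.000357834751782}
scene 459.23813294406807 459.23813294406807 324.7041546286869 202.50341953409924 ['img', 'fx', 'fy', 'cx', 'cy', 'world_to_cam'] [[0.547, 0.837, -0.008, -258.42], [-0.464, 0.311, 0.829, 186.771], [0.696, -0.45, 0.559, -1552.745], [0.0, 0.0, 0.0, 1.0]]
side 390.5857376382103 390.5857376382103 323.8990078526262 202.18382448682874 ['img', 'fx', 'fy', 'cx', 'cy', 'world_to_cam'] [[-0.978, -0.209, 0.02, 470.735], [0.158, -0.669, 0.726, -133.145], [-0.138, 0.713, 0.688, -1218.686], [0.0, 0.0, 0.0, 1.0]]
wrist 284.4618759093397 284.4618759093397 312.0756863338978 196.9488264893908 ['img', 'fx', 'fy', 'cx', 'cy', 'world_to_cam'] [[0.452, -0.892, -0.0, -524.923], [0.855, 0.433, -0.287, 39.068], [0.256, 0.129, 0.958, -378.301], [0.0, 0.0, 0.0, 1.0]]
```

View pics/scene0.png

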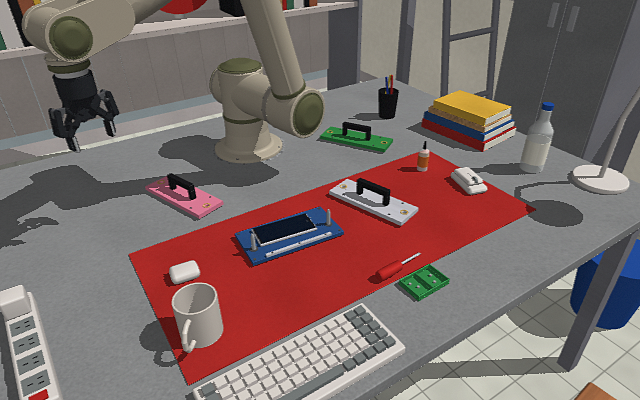

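View pics/side0.png

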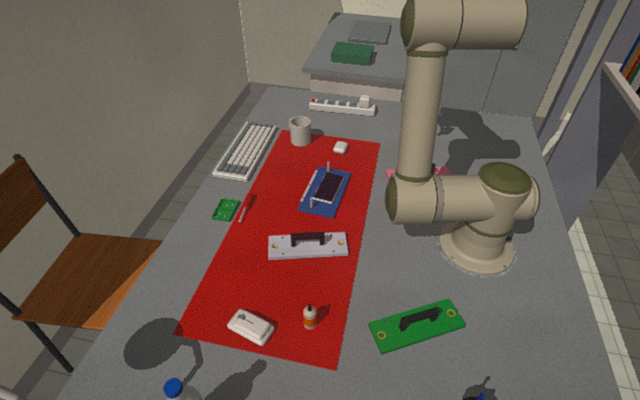

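The scene picture shows the blue jig around (290,235) with the phone on it and the silver plate around (373,200). The side picture shows the jig at (327,190) and the plate at (307,246). The pink and green plates are the look-alikes. I'll work out rough poses from these first.

```bash
cat > h.py <<'E'
import numpy as np, cv2
from scipy.optimize import least_squares
def proj(c,P):
    P=np.atleast_2d(P); q=P@c["world_to_cam"][:3,:3].T+c["world_to_cam"][:3,3]
    return np.c_[c["cx"]+c["fx"]*q[:,0]/-q[:,2], c["cy"]-c["fy"]*q[:,1]/-q[:,2]]
def unproj(c,uv,z):
    uv=np.atleast_2d(uv).astype(float); R=c["world_to_cam"][:3,:3]; t=c["world_to_cam"][:3,3]
    d=np.c_[(uv[:,0]-c["cx"])/c["fx"],-(uv[:,1]-c["cy"])/c["fy"],-np.ones(len(uv))]@R
    o=-R.T@t; return o+d*((z-o[2])/d[:,2])[:,None]
def pose(p,L):  # p=x,y,yaw ; L local points (z absolute)
    L=np.atleast_2d(np.array(L,float)); c,s=np.cos(p[2]),np.sin(p[2])
    return np.c_[p[0]+c*L[:,0]-s*L[:,1],p[1]+s*L[:,0]+c*L[:,1],L[:,2]]
def fit(obs,p0): # obs: list of (cam, local pts, pixels)
    f=lambda p:np.concatenate([(proj(c,pose(p,L))-np.array(u)).ravel() for c,L,u in obs])
    r=least_squares(f,p0,loss="soft_l1",x_scale=[100,100,1]); return r.x,np.abs(r.fun).max()
E
python3 - <<'E'
from h import *
from rig import optics
s=optics.capture("scene"); d=optics.capture("side")
print(unproj(s,[(236,233),(322,208),(343,233),(248,261)],18).round())
print(unproj(s,[(330,187),(346,180),(418,205),(408,222)],20).round())
print(unproj(d,[(268,234),(347,233),(348,254),(269,258)],20).round())
for i,(m,n) in enumerate([(s,"mouse")]):pass
print("bottle",unproj(s,[(423,170)],3).round(),"mouse",unproj(s,[(468,182)],15).round(),"bud",unproj(s,[(185,272)],15).round(),"pink",unproj(s,[(185,197)],15).round(),"green",unproj(s,[(358,137)],15).round(),"driver",unproj(s,[(398,266)],10).round())
cv2.imwrite("pics/c1.png",np.vstack([cv2.resize(s["img"][175:265,225:425],(800,360),interpolation=2),]))
E
```

```text
[[ 437. -238.   18.]
 [ 464.   -3.   18.]
 [ 583.  -19.   18.]
 [ 548. -258.   18.]]
[[391.  71.  20.]
 [385. 131.  20.]
 [597. 216.  20.]
 [639. 142.  20.]]
[[633. 119.  20.]
 [396.  60.  20.]
 [379. 141.  20.]
 [601. 208.  20.]]
bottle [[446. 378.   3.]] mouse [[584. 422.  15.]] bud [[ 501. -389.   15.]] pink [[ 204. -287.   15.]] green [[169. 335.  15.]] driver [[743.  21.  10.]]
```

Call:
play_rows --pt "18 33 0 0 0 -0.12 1" --pt "18 33 0 0 0 -0.12 1" --pt "18 33 0 0 0 -0.12 1" --pt "18 33 0 0 0 -0.12 1" --pt "18 33 0 0 0 -0.12 1"

```text
time_s: 0.67
eef_pos: [323.0, -307.1, 229.4]
ee_rot: [-0.001, 0.998, -0.068, -0.0]
force: [0.5, -0.2, 0.4]
grip_width: 0.999
```

Call:
play_rows --pt "18 33 0 0 0 0 1" --pt "18 33 0 0 0 0 1" --pt "18 33 0 0 0 0 1" --pt "18 33 0 0 0 0 1" --pt "18 33 0 0 0 0 1"

```text
time_s: 1.08
eef_pos: [415.0, -133.6, 229.8]
ee_rot: [-0.0, 0.997, -0.073, 0.0]
force: [1.1, -1.3, 0.4]
grip_width: 0.997
```

```bash
cat >> h.py <<'E'
import pickle
def cap(n,f):
    from rig import optics,sense
    c=optics.capture(n); cv2.imwrite(f"pics/{f}.png",c["img"]); c["s"]=sense(); pickle.dump(c,open(f"pics/{f}.pkl","wb")); return c
def load(f): return pickle.load(open(f"pics/{f}.pkl","rb"))
E
python3 - <<'E'
from h import *
c=cap("wrist","w1"); print(c["s"]["eef_pos"],c["s"]["ee_rot"])
E
```

```text
[ 417.06004451 -128.31628845  229.84159181] [-1.61764408e-03  9.97539870e-01 -7.00804588e-02  5.66416714e-04]
```

View pics/w1.png

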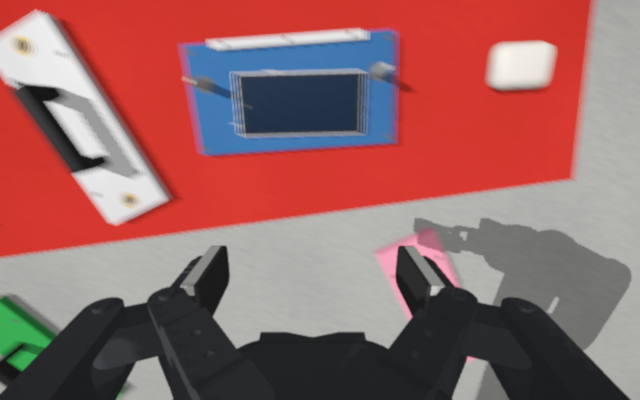

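The picture is motion-blurred because the arm was still settling. The jig spans (180–400, 30–157), the phone (240–365, 72–135), and the plate is at left. I'll retake it now that the arm is still.

```bash
python3 - <<'E'
from h import *
c=cap("wrist","w2"); c=cap("wrist","w2"); print(c["s"]["eef_pos"],c["s"]["dq"].round(3))
a=cv2.resize(c["img"][20:165,175:415],(800,483),interpolation=2)
cv2.imwrite("pics/w2c.png",a)
E
```

```text
[ 415.22082585 -133.40362209  229.61104944] [-0.078  0.004  0.001 -0.012 -0.001 -0.029]
```

View pics/w2c.png

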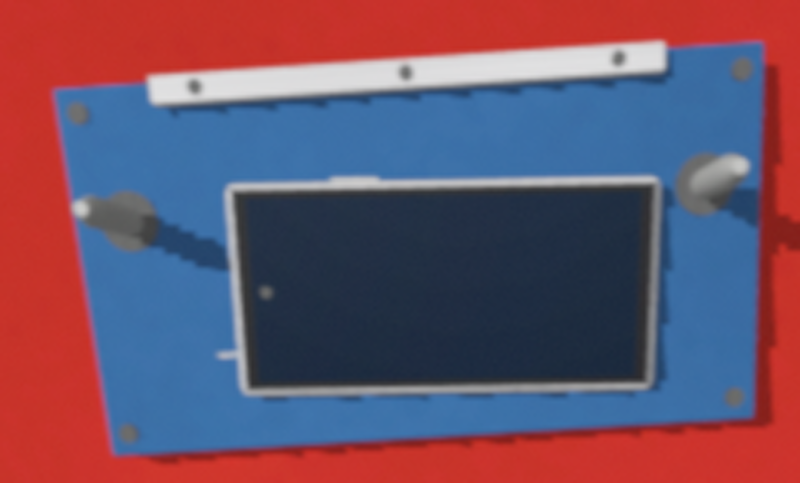

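```bash
python3 - <<'E'
from h import *
c=load("w2"); px=lambda a:np.array(a)*0.3+np.array([175,20])-0.35
J=[(62.5,120,18),(62.5,-120,18),(-62.5,-120,18),(-62.5,120,18),(54.5,85,24),(54.5,-85,24),(19,100,63),(19,-100,63)]
u=px([(55,90),(763,43),(755,418),(113,455),(150,104),(665,72),(82,209),(740,165)])
p,r=fit([(c,J,u)],[508,-130,-.13]); print("jig",p,r); print((proj(c,pose(p,J))-u).round(1).tolist())
P=[(35.5,74,27),(35.5,-74,27),(-35.5,-74,27),(-35.5,74,27)]
v=px([(228,187),(659,178),(652,387),(243,393)])
q,r=fit([(c,P,v)],[495,-130,-.13]);print("phone",q,r)
w=pose(q,P); R=np.array([[np.cos(p[2]),-np.sin(p[2])],[np.sin(p[2]),np.cos(p[2])]])
print("phone corners in jig",((w[:,:2]-p[:2])@R).round(1).tolist())
print("push start",pose(p,[(-62,0,0),(-27.5,0,0)]).round(1), "pins",pose(p,[(19,100,0),(19,-100,0)]).round(1))
# check other cams
for n in("scene","side"):
    k=cap(n,n+"1"); print(n,proj(k,pose(p,J)).round(1).tolist())
E
```

```text
jig [ 5.04318802e+02 -1.30486069e+02 -7.77388678e-02] 1.1861196802319967
[[-1.2, -0.5], [0.9, -0.7], [-0.0, 0.5], [-0.4, 0.9], [0.7, 0.0], [-0.2, -0.6], [-0.2, 0.2], [0.3, 0.6]]
phone [ 4.93336314e+02 -1.38237043e+02 -1.19370696e-01] 1.5476898083361164
phone corners in jig [[28.2, 63.9], [22.0, -84.0], [-48.9, -81.0], [-42.7, 66.8]]
push start [[ 442.5 -125.7    0. ]
 [ 476.9 -128.4    0. ]] pins [[ 531.   -32.3    0. ]
 [ 515.5 -231.7    0. ]]
scene [[342.3, 231.1], [250.9, 262.8], [232.5, 233.2], [318.5, 206.2], [328.3, 231.7], [263.7, 253.8], [326.6, 209.6], [250.3, 234.1]]
side [[297.2, 207.8], [318.4, 165.2], [350.8, 171.7], [333.4, 215.9], [302.8, 200.1], [317.7, 170.0], [311.5, 196.6], [328.4, 160.9]]
```

Call:
play_rows --pt "22 -33 -5 0 0 0.01 -1" --pt "22 -33 -5 0 0 0.01 -1" --pt "22 -33 -20 0 0 0 -1" --pt "0 0 -40 0 0 0 -1" --pt "0 0 -40 0 0 0 -1"

```text
time_s: 1.75
eef_pos: [480.4, -245.7, 125.7]
ee_rot: [0.005, 0.998, -0.067, 0.007]
force: [-0.2, -1.0, -1.6]
grip_width: 0.302
```

Call:
play_rows --pt "0 0 -30 0 0 0 -1" --pt "0 0 -20 0 0 0 -1" --pt "0 0 0 0 0 0 -1"

```text
time_s: 2.0
eef_pos: [474.5, -249.7, 65.8]
ee_rot: [0.002, 0.997, -0.072, 0.002]
force: [0.1, 0.5, 0.2]
grip_width: -0.0
```

Call:
play_rows --pt "8 11 -10 0 0 0 -1" --pt "0 0 -15 0 0 0 -1" --pt "0 0 -10 0 0 0 -1" --pt "0 0 0 0 0 0 -1"

```text
time_s: 2.33
eef_pos: [481.2, -244.2, 32.1]
ee_rot: [0.003, 0.997, -0.076, 0.003]
force: [-0.3, 0.6, -0.4]
grip_width: -0.002
```

Call:
play_rows --pt "1 2 -8 0 0 0 -1" --pt "0 0 -2.5 0 0 0 -1" --pt "0 0 0 0 0 0 -1" --pt "0 0 0 0 0 0 -1"

```text
time_s: 2.67
eef_pos: [482.8, -244.7, 23.9]
ee_rot: [0.004, 0.997, -0.077, 0.005]
force: [0.6, -0.3, 0.0]
grip_width: 0.004
```

Call:
play_rows --pt "0.5 6 -2 0 0 0 -1" --pt "0.5 6 -0.5 0 0 0 -1" --pt "0 2 0 0 0 0 -1" --pt "0 0 0 0 0 0 -1"

```text
time_s: 3.0
eef_pos: [484.4, -229.6, 22.4]
ee_rot: [0.005, 0.997, -0.077, 0.006]
force: [0.2, -0.2, -0.6]
grip_width: 0.002
```

```bash
python3 - <<'E'
from h import *
c=cap("wrist","w3"); print(c["s"]["eef_pos"],c["s"]["force"])
d=cap("side","s3")
a=cv2.resize(c["img"],(640,400)); b=cv2.resize(d["img"][140:240,270:430],(320*2,400),interpolation=2)
cv2.imwrite("pics/w3c.png",np.vstack([a[60:360],b[100:400]]))
E
```

```text
[ 484.41041502 -229.7318967    22.47742349] [-0.40702363 -0.80881668 -0.55860322]
```

View pics/w3c.png

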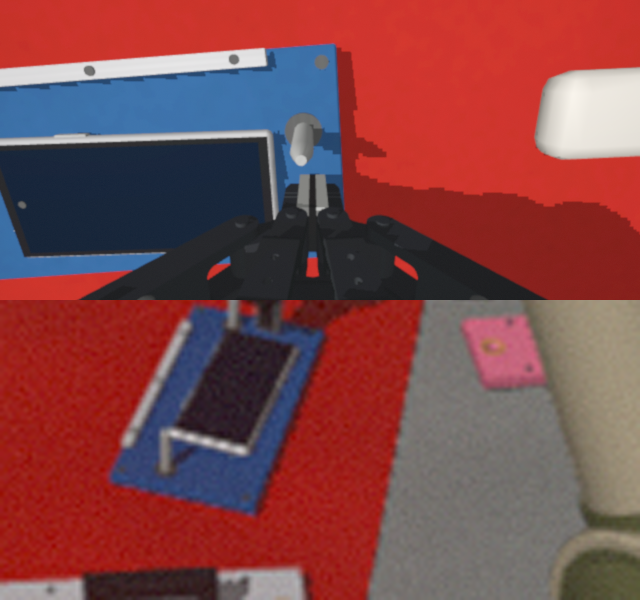

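The finger tip is beside the phone's −y end, with a gap of about 6 mm (finger edge at x≈287, phone edge at x≈275). I'll nudge the phone about 8 mm in +y to centre it.

Call:
play_rows --pt "0.2 3 0 0 0 0 -1" --pt "0.2 3 0 0 0 0 -1" --pt "0.2 3 0 0 0 0 -1" --pt "0.2 3 0 0 0 0 -1" --pt "0 0 0 0 0 0 -1"

```text
time_s: 3.52
eef_pos: [485.3, -217.0, 22.6]
ee_rot: [0.005, 0.997, -0.077, 0.006]
force: [-0.1, 0.0, -0.5]
grip_width: 0.002
```

```bash
python3 - <<'E'
from h import *
a=load("scene1"); b=cap("scene","scene2"); c=cap("side","s4"); k=load("side1")
print(b["s"]["eef_pos"],b["s"]["force"])
im=lambda x,r:cv2.resize(x[r[0]:r[1],r[2]:r[3]],(400,300),interpolation=2)
cv2.imwrite("pics/x4.png",np.vstack([np.hstack([im(a["img"],(195,270,230,350)),im(b["img"],(195,270,230,350))]),np.hstack([im(k["img"],(160,220,290,370)),im(c["img"],(160,220,290,370))])]))
E
```

```text
[ 485.38988599 -217.31138875   22.62678638] [-0.20502865 -1.5969624  -0.09966217]
```

View pics/x4.png

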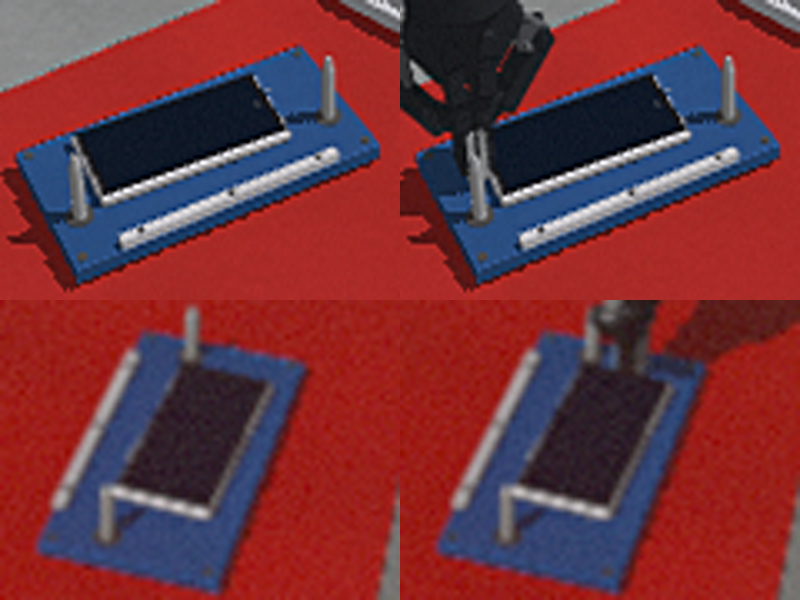

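The finger has just reached the phone's end and the phone has not moved visibly. I'll push on while tracking the phone numerically.

Call:
play_rows --pt "0.2 3 0 0 0 0 -1" --pt "0.2 3 0 0 0 0 -1" --pt "0.2 2 0 0 0 0 -1" --pt "0 0 0 0 0 0 -1"

```text
time_s: 3.95
eef_pos: [486.1, -209.5, 22.7]
ee_rot: [0.006, 0.997, -0.078, 0.006]
force: [-0.2, -1.3, -0.0]
grip_width: -0.002
```

```bash
cat >> h.py <<'E'
def track(a,b,box): # box r0,r1,c0,c1 in a ; subpixel shift of patch in b
    g=lambda x:cv2.GaussianBlur(cv2.cvtColor(x["img"],6),(0,0),.8)
    r0,r1,c0,c1=box; t=cv2.resize(g(a)[r0:r1,c0:c1],None,fx=8,fy=8,interpolation=2); m=12
    s=cv2.resize(g(b)[r0-m:r1+m,c0-m:c1+m],None,fx=8,fy=8,interpolation=2)
    _,v,_,l=cv2.minMaxLoc(cv2.matchTemplate(s,t,5)); return (l[0]/8-m,l[1]/8-m,round(v,3))
E
python3 - <<'E'
from h import *
a=load("scene1"); c=cap("scene","scene3"); print(c["s"]["eef_pos"],c["s"]["force"])
for f in("scene2","scene3"):
    print(f,track(a,load(f),(208,226,276,292)))  # phone +y end
p=np.array([[493,-138,27],[493.7,-129,27]]); q=proj(a,p); print("9mm +y in px",q[1]-q[0])
E
```

```text
[ 486.05101301 -209.51649458   22.65746862] [-0.12069046  0.23371722 -0.3687242 ]
scene2 (0.0, 0.0, 1.0)
scene3 (3.125, -0.75, 0.999)
9mm +y in px [ 3.33361318 -1.08154069]
```

```bash
cat >> h.py <<'E'
from scipy.spatial.transform import Rotation as Ro
def turn(yaw):  # rotvec from present orientation to tool-down with tool x at yaw
    from rig import sense
    q=sense()["ee_rot"]; A=Ro.from_quat([q[1],q[2],q[3],q[0]]); B=Ro.from_quat([np.cos(yaw/2),np.sin(yaw/2),0,0])
    return (B*A.inv()).as_rotvec().round(4)
JIG=np.array([504.32,-130.49,-.0777])
E
python3 - <<'E'
from h import *
print(turn(JIG[2]), pose(JIG,[(-72,0,9),(-72,0,60),(-28,0,9)]).round(1))
E
```

```text
[0.0116 0.012  0.0775] [[ 432.5 -124.9    9. ]
 [ 432.5 -124.9   60. ]
 [ 476.4 -128.3    9. ]]
```

Call:
play_rows --pt "0 -8 0 0 0 0 -1" --pt "-5 -3 35 0 0 0 -1" --pt "-20 30 15 0 0 0.03 0" --pt "-18 35 0 0 0 0.03 1" --pt "-10 32 0 0 0 0.02 1"

```text
time_s: 4.42
eef_pos: [432.9, -127.9, 73.4]
ee_rot: [0.006, 0.999, -0.039, 0.007]
force: [-0.2, 0.2, 0.1]
grip_width: 0.417
```

```bash
python3 - <<'E'
from h import *
from rig import sense
print(turn(JIG[2]),sense()["eef_pos"])
E
```

```text
[0.0124 0.014  0.0009] [ 432.93024249 -127.92229924   73.39645297]
```

Call:
play_rows --pt "0 2 -5 0.012 0.014 0 1" --pt "-1 2 -15 0 0 0 1" --pt "0 0 -15 0 0 0 1" --pt "0 0 -15 0 0 0 1" --pt "0 0 0 0 0 0 1"

```text
time_s: 4.83
eef_pos: [431.0, -121.0, 23.7]
ee_rot: [0.0, 0.999, -0.037, 0.001]
force: [0.2, -0.3, -0.2]
grip_width: 1.002
```

```bash
python3 - <<'E'
from h import *
from rig import sense
s=sense();print(turn(JIG[2]),s["eef_pos"],s["grip_width"])
E
```

```text
[ 0.0004  0.0019 -0.0039] [ 430.95128277 -121.04280598   23.6629686 ] 1.0021295417263774
```

Call:
play_rows --pt "0 -2 -8 0 0 0 1" --pt "0 -2 -4 0 0 0 1" --pt "0 0 -1 0 0 0 1" --pt "0 0 0 0 0 0 1"

```text
time_s: 5.17
eef_pos: [432.0, -127.3, 10.6]
ee_rot: [0.0, 0.999, -0.038, 0.002]
force: [1.3, 0.2, 0.5]
grip_width: 1.005
```

```bash
python3 - <<'E'
from h import *
c=cap("wrist","w5"); d=cap("side","s5"); print(c["s"]["eef_pos"])
cv2.imwrite("pics/w5c.png",np.vstack([c["img"],cv2.resize(d["img"][160:220,290:418],(640,300),interpolation=2)[:200]]))
E
```

```text
[ 432.09555239 -127.30174873   10.80034891]
```

View pics/w5c.png

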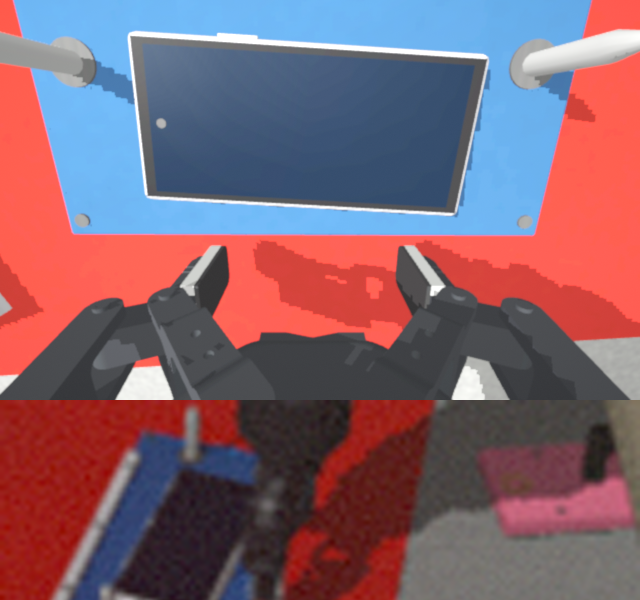

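The wrist picture shows both open fingers behind the phone, at (215,250) and (410,250). The phone is centred between the pin feet at x≈72 and x≈532 and slightly askew. Next I push it towards the fence.

Call:
play_rows --pt "4 -0.3 -2 0 0 0 1" --pt "5 -0.4 0 0 0 0 1" --pt "4 -0.3 0 0 0 0 1" --pt "4 -0.3 0 0 0 0 1" --pt "4 -0.3 0 0 0 0 1"

```text
time_s: 5.68
eef_pos: [455.2, -129.1, 9.8]
ee_rot: [0.001, 0.999, -0.037, 0.002]
force: [-1.0, -0.3, -0.4]
grip_width: 0.999
```

Call:
play_rows --pt "3 -0.3 0 0 0 0 1" --pt "3 -0.3 0 0 0 0 1" --pt "3 -0.3 0 0 0 0 1" --pt "3 -0.3 0 0 0 0 1"

```text
time_s: 6.02
eef_pos: [468.4, -130.0, 9.7]
ee_rot: [0.001, 0.999, -0.037, 0.002]
force: [-2.6, 0.1, 1.9]
grip_width: 1.0
```

Call:
play_rows --pt "2 -0.2 0 0 0 0 1" --pt "1.5 -0.1 0 0 0 0 1" --pt "1.5 -0.1 0 0 0 0 1"

```text
time_s: 6.27
eef_pos: [474.0, -130.4, 9.7]
ee_rot: [0.001, 0.999, -0.037, 0.001]
force: [-1.9, -1.0, 0.8]
grip_width: 0.998
```

Call:
play_rows --pt "1 -0.1 0 0 0 0 1" --pt "1 -0.1 0 0 0 0 1"

```text
time_s: 6.43
eef_pos: [476.2, -130.6, 9.7]
ee_rot: [0.001, 0.999, -0.037, 0.001]
force: [-2.0, 1.1, 0.9]
grip_width: 1.0
```

Call:
play_rows --pt "1 -0.1 0 0 0 0 1" --pt "1 -0.1 0 0 0 0 1"

```text
time_s: 6.6
eef_pos: [478.3, -130.8, 9.7]
ee_rot: [0.001, 0.999, -0.037, 0.001]
force: [-2.1, 1.0, 1.6]
grip_width: 0.997
```

```bash
python3 - <<'E'
from h import *
c=cap("wrist","w6"); print(c["s"]["eef_pos"],c["s"]["force"])
cv2.imwrite("pics/w6c.png",cv2.resize(c["img"][0:260,60:560],(800,416),interpolation=2))
E
```

```text
[ 478.28993592 -130.76894213    9.67282048] [-1.1370433   0.95276134  1.33122125]
```

View pics/w6c.png

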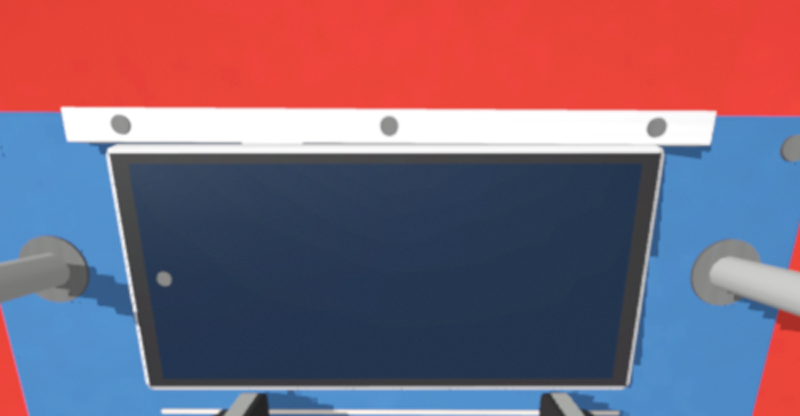

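The phone is now square and nearly at the fence, with its edge at row ~148 and the fence face at row ~143, and it is centred on the fence's middle screw. I'll press on gently until the force rises.

Call:
play_rows --pt "1 -0.1 0 0 0 0 1" --pt "1 -0.1 0 0 0 0 1"

```text
time_s: 6.82
eef_pos: [478.7, -130.5, 9.4]
ee_rot: [-0.0, 0.999, -0.037, -0.001]
force: [-9.9, -1.0, 7.0]
grip_width: 1.002
```

Call:
play_rows --pt "1 -0.1 0 0 0 0 1"

```text
time_s: 6.9
eef_pos: [478.6, -130.4, 9.3]
ee_rot: [-0.001, 0.999, -0.037, -0.003]
force: [-9.3, -1.2, 6.8]
grip_width: 1.001
```

The force rose to 10 N at x≈478.6, so the phone is against the fence. I retract and move to look at the plate.

Call:
play_rows --pt "-6 0.5 0 0 0 0 1" --pt "-12 1 0 0 0 0 1" --pt "-5 0 35 0 0 0 1" --pt "0 5 40 0 0 0.1 1" --pt "0 30 25 0 0 0.12 1"

```text
time_s: 7.32
eef_pos: [452.3, -95.2, 107.7]
ee_rot: [-0.001, 0.997, 0.072, -0.006]
force: [0.7, 0.1, 0.4]
grip_width: 1.0
```

Call:
play_rows --pt "-1 36 20 0 0 0.1 1" --pt "-1 36 20 0 0 0.08 1" --pt "-1 36 20 0 0 0 1" --pt "-1 36 20 0 0 0 1" --pt "-1 36 10 0 0 0 1"

```text
time_s: 7.73
eef_pos: [447.3, 87.5, 205.0]
ee_rot: [0.001, 0.986, 0.167, 0.001]
force: [1.3, -0.9, 0.5]
grip_width: 0.995
```

Call:
play_rows --pt "0 30 10 0 0 0 1" --pt "0 0 10 0 0 0 1" --pt "0 0 0 0 0 0 1" --pt "0 0 0 0 0 0 1"

```text
time_s: 8.07
eef_pos: [446.8, 125.5, 228.8]
ee_rot: [0.001, 0.985, 0.171, 0.005]
force: [0.8, -0.3, -0.5]
grip_width: 1.003
```

```bash
python3 - <<'E'
from h import *
c=cap("wrist","w7"); s=c["s"]; print(s["eef_pos"],s["ee_rot"],s["joints"].round(3),s["dq"].round(3))
cv2.imwrite("pics/w7c.png",c["img"])
E
```

```text
[446.86635383 125.15141706 228.63646198] [5.90426803e-04 9.85348624e-01 1.70467639e-01 5.34088309e-03] [0.019 0.174 1.683 0.    1.274 1.248] [-0.022  0.01   0.007 -0.004  0.003  0.002]
```

View pics/w7c.png

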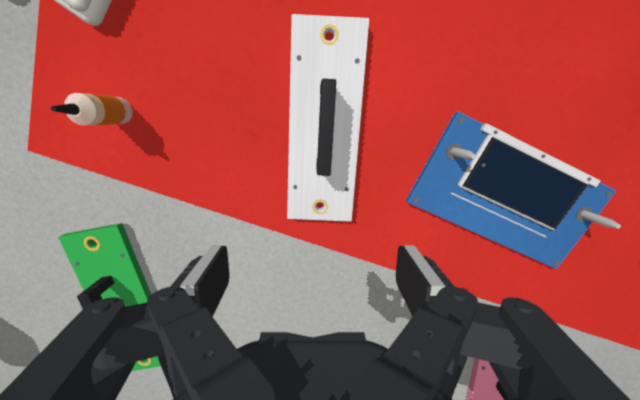

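The wrist picture shows:
- **Plate:** corners at (292,14), (369,17), (353,221), (288,219), holes at (329,34) and (320,206), and the handle bar from (328,79) to (324,175).
- **Phone:** flush along the fence.

I fit both from this picture.

```bash
python3 - <<'E'
from h import *
c=load("w7")
PL=[(-42,118,20),(42,118,20),(42,-118,20),(-42,-118,20),(0,100,20),(0,-100,20),(-8,50,66),(8,50,66),(8,-50,66),(-8,-50,66)]
u=[(292,14),(369,17),(353,221),(288,219),(329,34.5),(320,206),(320.5,79),(336,80),(331,176),(316.5,175)]
p,r=fit([(c,PL,u)],[503,137,.31-1.57]);print("plate",p,r,(proj(c,pose(p,PL))-u).round(1).tolist())
print("tool yaw",p[2]+np.pi/2,turn(p[2]+np.pi/2))
J=[(62.5,120,18),(62.5,-120,18),(-62.5,-120,18),(-62.5,120,18)]
v=[(457,112),(616,186),(556,268),(408,202)]
q,r=fit([(c,J,v)],JIG);print("jig",q,r)
# independent: auto jig from blue mask corners in w2 and w7
for f in("w2","w7"):
    k=load(f);h=cv2.cvtColor(k["img"],cv2.COLOR_BGR2HSV);m=cv2.inRange(h,(98,90,40),(125,255,255))
    cs,_=cv2.findContours(m,0,1);m=max(cs,key=cv2.contourArea);hull=cv2.convexHull(m);qd=cv2.approxPolyN(hull,4)[0] if hasattr(cv2,"approxPolyN") else cv2.boxPoints(cv2.minAreaRect(hull))
    print(f,qd.tolist())
E
```

```text
plate [504.64542246 129.29356756  -1.26588276] 1.6134481205371571 [[-0.6, 0.4], [-0.7, 1.0], [-1.5, -0.4], [-0.1, -0.7], [-0.0, 0.2], [0.4, 0.5], [0.5, -1.3], [1.0, -1.6], [0.2, 0.3], [0.1, 0.8]]
tool yaw 0.30491356537439906 [-0.0005  0.0107 -0.0377]
jig [ 5.05892091e+02 -1.28643898e+02 -6.62706376e-02] 2.334987479644667
w2 [[400, 145], [209, 156], [191, 47], [403, 33]]
w7 [[615, 191], [556, 268], [405, 201], [456, 111]]
```

Call:
play_rows --pt "14 1 -15 0 0.01 -0.037 1" --pt "14 1 -36 0 0 0 1" --pt "14 1 -36 0 0 0 1" --pt "11 1 -36 0 0 0 1" --pt "0 0 -30 0 0 0 1"

```text
time_s: 8.53
eef_pos: [504.7, 124.6, 73.5]
ee_rot: [0.001, 0.989, 0.148, 0.007]
force: [1.2, 0.6, -1.2]
grip_width: 0.997
```

Call:
play_rows --pt "0 0 -15 0 0 0 0.5" --pt "0 0 0 0 0 0 0.2" --pt "0 0 0 0 0 0 0"

```text
time_s: 8.78
eef_pos: [500.6, 121.1, 49.2]
ee_rot: [-0.0, 0.989, 0.145, -0.0]
force: [-0.2, -0.4, 0.4]
grip_width: 0.603
```

```bash
python3 - <<'E'
from h import *
from rig import sense
s=sense();print(turn(.305),s["eef_pos"],s["grip_width"],s["force"])
E
```

```text
[-0.0002 -0.0004  0.0137] [500.6016554  121.14262832  49.16708661] 0.6029951974254151 [-0.2228349  -0.39705957  0.42271006]
```

Call:
play_rows --pt "4 8 -5 0 0 0.014 0.3" --pt "0 0 -8 0 0 0 0.3" --pt "0 0 0 0 0 0 0.3" --pt "0 0 0 0 0 0 0.1"

```text
time_s: 9.12
eef_pos: [506.7, 128.9, 38.0]
ee_rot: [0.0, 0.988, 0.152, 0.002]
force: [0.4, 0.1, 0.1]
grip_width: 0.553
```

```bash
python3 - <<'E'
from h import *
from rig import sense
s=sense();print(turn(.305),s["eef_pos"],s["grip_width"],s["force"])
c=cap("wrist","w8"); cv2.imwrite("pics/w8c.png",c["img"])
E
```

```text
[-0.0003  0.0048 -0.0001] [506.72883777 128.93691554  37.97250462] 0.552853437024788 [0.41254366 0.12264537 0.08766154]
```

Call:
play_rows --pt "-1 0 -2 0 0.005 0 -0.3" --pt "0 0 0 0 0 0 -0.7" --pt "0 0 0 0 0 0 -1" --pt "0 0 0 0 0 0 -1" --pt "0 0 0 0 0 0 -1" --grip_force 60

```text
time_s: 9.58
eef_pos: [505.9, 129.2, 36.9]
ee_rot: [-0.0, 0.988, 0.152, 0.001]
force: [0.3, 0.6, -1.8]
grip_width: 0.175
```

Call:
play_rows --pt "0 0 0 0 0 0 -1" --pt "0 0 0 0 0 0 -1" --pt "0 0 0 0 0 0 -1"

```text
time_s: 9.83
eef_pos: [505.9, 129.2, 36.9]
ee_rot: [-0.0, 0.988, 0.152, 0.001]
force: [0.3, 1.2, -1.4]
grip_width: 0.176
```

Call:
play_rows --pt "0 0 5 0 0 0 -1" --pt "0 0 15 0 0 0 -1" --pt "0 0 25 0 0 0 -1" --pt "0 0 30 0 0 0 -1" --pt "0 0 20 0 0 0 -1"

```text
time_s: 10.25
eef_pos: [499.3, 128.6, 128.7]
ee_rot: [-0.001, 0.988, 0.152, -0.009]
force: [1.0, -0.5, -6.7]
grip_width: 0.18
```

Call:
play_rows --pt "0 -15 5 0 0 0.1 -1" --pt "0 -22 0 0 0 0.12 -1" --pt "0 -22 0 0 0 0.12 -1" --pt "0 -22 0 0 0 0.12 -1" --pt "0 -22 0 0 0 0.12 -1"

```text
time_s: 10.67
eef_pos: [497.8, 25.5, 138.0]
ee_rot: [0.0, 0.899, 0.438, -0.008]
force: [0.2, 0.6, -6.4]
grip_width: 0.174
```

Call:
play_rows --pt "0 -22 0 0 0 0.12 -1" --pt "0 -22 0 0 0 0.12 -1" --pt "2 -22 0 0 0 0.12 -1" --pt "2 -22 0 0 0 0.12 -1" --pt "2 -20 0 0 0 0.1 -1"

```text
time_s: 11.08
eef_pos: [499.5, -87.3, 136.1]
ee_rot: [-0.001, 0.727, 0.686, -0.011]
force: [0.3, -0.6, -6.8]
grip_width: 0.174
```

```bash
python3 - <<'E'
from h import *
from rig import sense
s=sense();print(turn(JIG[2]+np.pi/2),s["eef_pos"],s["grip_width"],s["force"],s["wrist_torque"],pose(JIG,[(19,0,0)]))
E
```

```text
[ 0.0143 -0.0173 -0.0197] [499.5396989  -87.30281354 136.09545113] 0.1739595709306665 [ 0.30801429 -0.62927182 -6.79616601] [ 0.02703329 -0.0419364   0.00518916] [[ 523.26267459 -131.96481497    0.        ]]
```

Call:
play_rows --pt "8 -15 0 0.014 -0.017 -0.01 -1" --pt "8 -15 0 0 0 -0.01 -1" --pt "6 -12 0 0 0 0 -1" --pt "0 0 0 0 0 0 -1" --pt "0 0 0 0 0 0 -1"

```text
time_s: 11.5
eef_pos: [518.9, -134.7, 133.6]
ee_rot: [-0.004, 0.734, 0.679, -0.002]
force: [-0.0, 0.1, -6.7]
grip_width: 0.179
```

```bash
python3 - <<'E'
from h import *
from rig import sense
s=sense();print(turn(JIG[2]+np.pi/2),s["eef_pos"])
E
```

```text
[-0.0032 -0.0082 -0.0001] [ 518.88580245 -134.73167268  133.60414936]
```

Call:
play_rows --pt "4.5 3 -12 -0.003 -0.008 0 -1" --pt "0 0 -12 0 0 0 -1" --pt "0 0 -2 0 0 0 -1" --pt "0 0 0 0 0 0 -1"

```text
time_s: 11.83
eef_pos: [521.6, -129.7, 106.2]
ee_rot: [-0.002, 0.734, 0.679, -0.001]
force: [-0.0, -0.4, -6.9]
grip_width: 0.174
```

```bash
python3 - <<'E'
from h import *
w=cap("wrist","w9");a=cap("scene","s9");b=cap("side","d9"); s=b["s"]
print(turn(JIG[2]+np.pi/2),s["eef_pos"],s["dq"].round(3))
im=lambda x,r,sz:cv2.resize(x[r[0]:r[1],r[2]:r[3]],sz,interpolation=2)
cv2.imwrite("pics/x9.png",np.vstack([np.hstack([im(a["img"],(180,270,225,345),(400,300)),im(b["img"],(145,220,285,385),(400,300))]),im(w["img"],(0,240,0,640),(800,300))]))
E
```

```text
[-0.001  -0.0018 -0.0003] [ 522.23608652 -130.22865492  107.13102091] [-0.003 -0.005 -0.008  0.    -0.005 -0.   ]
```

View pics/x9.png

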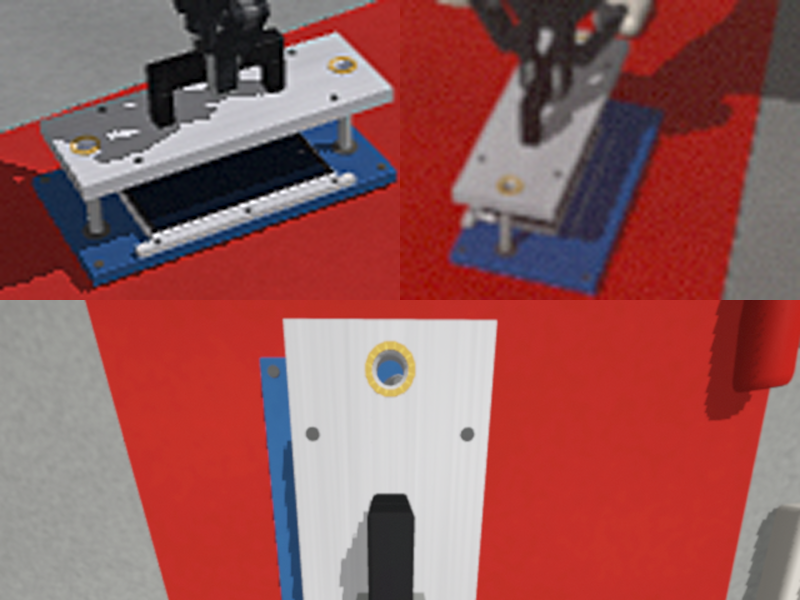

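The wrist picture looks through the +y hole (gold ring at about (312,55) in full pixels) and shows the pin's nose just off-centre inside it at about (317,62). I measure that offset numerically.

```bash
python3 - <<'E'
from h import *
c=load("w9"); im=c["img"]; h=cv2.cvtColor(im,cv2.COLOR_BGR2HSV)[35:80,285:340]
g=cv2.inRange(h,(15,60,80),(35,255,255)); ys,xs=np.nonzero(g)
pts=cv2.convexHull(np.c_[xs,ys].astype(np.int32)); e=cv2.fitEllipse(pts); print("ring outer",e[0][0]+285,e[0][1]+35,e[1])
x0,y0=int(round(e[0][0]))+285,int(round(e[0][1]))+35
print("x from",x0-15,"y from",y0-15)
gr=cv2.cvtColor(im,6); S=im[...,0].astype(int)-im[...,2]
for y in range(y0-15,y0+16): print(y," ".join(f"{gr[y,x]:3d}{'b' if S[y,x]>35 else ('y' if S[y,x]<-25 else ' ')}" for x in range(x0-13,x0+14)))
E
```

```text
ring outer 311.7047119140625 54.65180206298828 (40.378597259521484, 44.673770904541016)
x from 297 y from 40
40 182y 182y 187y 194y 199y 192y 177y 163y 155y 154y 152  138  131  129  133  133  134y 148y 158y 166y 182y 196y 200y 195y 187y 183y 184y
41 181y 182y 184y 187y 188y 178y 160y 145y 139  139  138  134  131  130  130  131  130  130  130  141y 166y 189y 196y 190y 184y 183y 183y
42 182y 182y 181y 175y 165y 156y 147  144  138  131  128  126  125  124  125  126  126  126  125  128  140y 166y 183y 184y 183y 183y 183y
43 183y 182y 175y 158y 146y 142  136  133  127  120  117  114  115  116  117  118  120  122  123  124  130  142  160y 175y 183y 183y 184y
44 191y 182y 165y 147y 138  128  123  118  114  111  106  105  105  106  107  108  111  115  119  122  126  131  140  157y 174y 184y 190y
45 196y 176y 157y 152  142  127  118  110  104  103  101  101  101  100  100  100  101  105  111  116  122  127  132  138y 156y 181y 196y
46 189y 170y 160  160  150  129  111  103  100  100  100  100  100   99   99   98   99   99  101  106  113  123  129  132  144y 175y 193y
47 176y 170  167  164  15
[... 2586 characters left out ...]
 194y 198y
66 190y 189y 198y 211  217  208  182  144  115  106  104  101   97   94   95  102  121  136  151  172  187  195  196  192y 188y 188y 191y
67 183y 183y 188y 201y 215  218  211  191  162  135  120  113  105  101  103  113  140  162  181  199  204  202  195y 188y 183y 183y 184y
68 181y 181y 183y 193y 207y 215  218  213  203  193  183  171  161  152  159  176  190  197  203  208  209  206y 196y 185y 182y 182y 181y
69 180y 181y 183y 191y 202y 205y 207y 212  215  216  213  207  204  200  203  209  212  211  208  203y 204y 207y 199y 186y 182y 181y 181y
70 181y 181y 187y 196y 200y 194y 190y 196y 204y 212  214  213  213  213  212  212  211  205y 198y 190y 191y 198y 198y 188y 182y 181y 182y
```

```bash
python3 - <<'E'
from h import *
c=load("w9"); s=c["s"]; t=s["eef_pos"]; zp=t[2]-33.9
H=unproj(c,[(312,54.8)],zp+17)[0]; N=unproj(c,[(318.3,62)],63)[0]; B=unproj(c,[(318.5,58.7)],63)[0]
print("hole",H,"nose",N,"back",B)
print("hole expected from tcp (0 offset)",t[:2]+100*np.array([np.cos(JIG[2]+np.pi/2),np.sin(JIG[2]+np.pi/2)]))
print("needed move",(N-H)[:2], "pin expected",pose(JIG,[(19,100,0)]))
for f in(-2,0,2): print(f,proj(c,[[N[0],N[1],63],[N[0],N[1],53]]).round(1).tolist())if f==0 else 0
E
```

```text
hole [528.04628707 -29.87498084  89.41280728] nose [531.7464123  -29.43253699  63.        ] back [531.99079375 -27.64727633  63.        ]
hole expected from tcp (0 offset) [529.34032968 -29.95550728]
needed move [3.70012523 0.44244386] pin expected [[531.02485866 -32.26652763   0.        ]]
0 [[318.3, 62.0], [318.0, 64.7]]
```

Call:
play_rows --pt "3.5 0.5 -5 0 0 0 -1" --pt "0 0 -4 0 0 0 -1" --pt "0 0 0 0 0 0 -1" --pt "0 0 0 0 0 0 -1"

```text
time_s: 12.32
eef_pos: [526.7, -129.8, 98.8]
ee_rot: [0.0, 0.734, 0.679, 0.0]
force: [0.5, -0.8, -6.9]
grip_width: 0.175
```

```bash
python3 - <<'E'
from h import *
c=cap("wrist","w10");c=cap("wrist","w10"); s=c["s"]; t=s["eef_pos"]; print(turn(JIG[2]+np.pi/2),t,s["force"])
im=c["img"]; gr=cv2.cvtColor(im,6); S=im[...,0].astype(int)-im[...,2]
for y in range(42,72): print(y," ".join(f"{gr[y,x]:3d}{'b' if S[y,x]>35 else ('y' if S[y,x]<-25 else ' ')}" for x in range(299,326)))
a=cap("scene","s10");b=cap("side","d10")
f=lambda x,r,sz:cv2.resize(x[r[0]:r[1],r[2]:r[3]],sz,interpolation=2)
cv2.imwrite("pics/x10.png",np.vstack([np.hstack([f(a["img"],(205,265,228,308),(400,300)),f(a["img"],(185,245,285,365),(400,300))]),np.hstack([f(b["img"],(145,220,285,385),(400,300)),f(im,(35,80,282,342),(400,300))])]))
E
```

```text
[ 0.0001  0.0003 -0.0005] [ 526.62662925 -129.77250027   98.79193508] [ 0.35992988  0.63895397 -7.00694936]
42 182y 182y 182y 177y 167y 154y 148  146  142  140  137  135  134  133  130  127  128  130  130  129  133  155y 179y 185y 184y 183y 183y
43 183y 182y 174y 160y 153y 155  151  146  142  138  133  127  126  125  121  120  122  126  126  125  129  140  159y 175y 183y 184y 185y
44 191y 181y 164y 150y 153  154  150  141  131  125  116  111  110  110  109  108  111  116  119  122  124  128  138  157y 175y 189y 198y
45 192y 170y 147y 138  141  140  136  127  114  107  103  102  100  101  101  101  101  105  110  115  119  123  128  138y 157y 190y 206y
46 189y 166y 144  127  124  120  115  108  102  101  100  100   99   99   99   99   98   99  101  105  113  120  126  133  145y 183y 202y
47 180y 169  152  128  118  109  102  101   99  100   99   99   99   99   98   98   98   97   98   99  104  115  124  131  141  167y 187y
48 168y 171  162  140  114  102  101  100  100  100  100b 100b  99b  99b  99b  99b  99   99   98   98   99  106  117  125  133  145y 166y
49 172  174  166  142  109
[... 2447 characters left out ...]
 197y 198y
67 183y 183y 188y 201y 214  218  211  190  161  138  133  131  126  115  106  109  127  147  171  195  203  201  195y 187y 184y 184y 183y
68 181y 182y 183y 190y 202y 213  218  213  203  192  183  173  164  153  159  175  188  194  201  207  207  204y 195y 185y 182y 181y 181y
69 180y 181y 181y 183y 188y 196y 205y 212  215  216  213  207  204  200  202  209  213  210  207  203y 201y 200y 196y 188y 182y 181y 182y
70 182y 181y 181y 182y 182y 184y 188y 196y 204y 213  216  213  213  213  213  214  213  205y 198y 190y 188y 193y 201y 197y 183y 181y 182y
71 185y 180y 181y 181y 181y 182y 182y 184y 189y 199y 209y 205y 200y 200y 202y 208y 206y 193y 185y 183y 183y 188y 199y 198y 184y 181y 184y
```

View pics/x10.png

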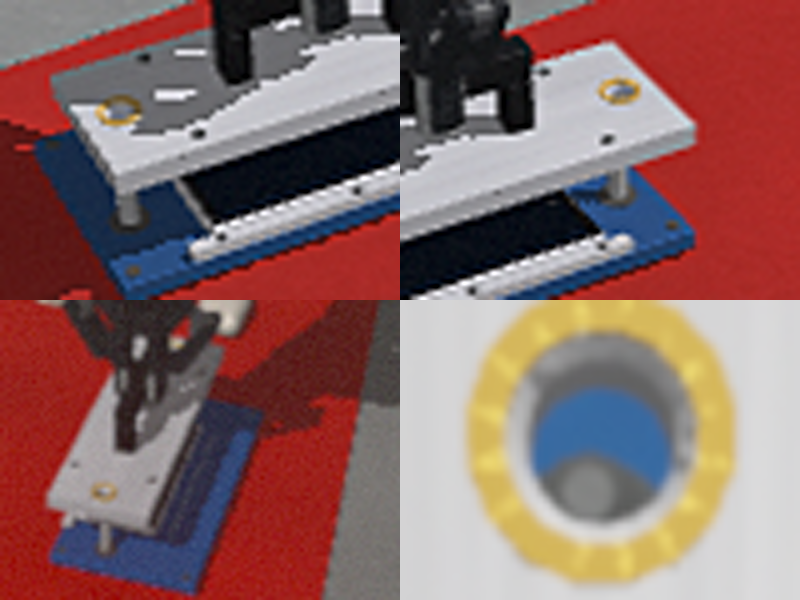

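The zoomed hole view (lower right) shows the pin's nose disc at full pixel (310, 63.2), with the hole ring centred on (312, 54.8). The scene crops show both pins standing under their holes. I recompute the offset.

```bash
python3 - <<'E'
from h import *
for f,n in(("w9",(319,62.7)),("w10",(310,63.2))):
    c=load(f);t=c["s"]["eef_pos"]
    H=unproj(c,[(312,54.8)],t[2]-16.9)[0];N=unproj(c,[n],63)[0];print(f,t,"H",H,"N",N,"move",(N-H)[:2],"->",t[:2]+(N-H)[:2])
# ring in scene vs pin bases: hole b/a rings in scene (z=top) and pin feet
c=load("s10");t=c["s"]["eef_pos"]
rb=(228+118/5,205+110/5);ra=(285+620/5,185+91/5) if 0 else (285+(620-400)/5,185+91/5)
fb=(228+129/5,205+218/5);fa=(285+(620-400)/5,185+195/5)
for r,fo in((ra,fa),(rb,fb)):
    print("hole-pin scene",unproj(c,[r],t[2]-16.9)[0][:2].round(1),unproj(c,[fo],19)[0][:2].round(1))
E
```

```text
w9 [ 521.57814561 -129.65379462  106.31280728] H [528.04628707 -29.87498084  89.41280728] N [532.13732137 -29.84665257  63.        ] move [4.0910343  0.02832827] -> [ 525.66917991 -129.62546635]
w10 [ 526.62662925 -129.77250027   98.79193508] H [533.13908113 -29.99052166  81.89193508] N [531.91154743 -30.99916413  63.        ] move [-1.2275337  -1.00864248] -> [ 525.39909555 -130.78114275]
hole-pin scene [534.1 -27.1] [534.4 -27.5]
hole-pin scene [ 516.5 -226.9] [ 516.7 -228. ]
```

Call:
play_rows --pt "-0.9 -0.9 -3 0 0 0 -1" --pt "0 0 -3 0 0 0 -1" --pt "0 0 -2 0 0 0 -1" --pt "0 0 0 0 0 0 -1"

```text
time_s: 12.85
eef_pos: [525.7, -131.0, 90.3]
ee_rot: [0.0, 0.734, 0.679, 0.0]
force: [0.4, -0.1, -7.4]
grip_width: 0.172
```

Call:
play_rows --pt "0 0 -2 0 0 0 -1" --pt "0 0 -2 0 0 0 -1" --pt "0 0 0 0 0 0 -1"

```text
time_s: 13.1
eef_pos: [525.6, -130.9, 85.7]
ee_rot: [0.0, 0.734, 0.679, 0.0]
force: [-0.6, -0.1, -7.1]
grip_width: 0.177
```

```bash
python3 - <<'E'
from h import *
c=cap("wrist","w11"); s=c["s"]; t=s["eef_pos"]; print(turn(JIG[2]+np.pi/2),t,s["force"],s["wrist_torque"])
im=c["img"]; gr=cv2.cvtColor(im,6); S=im[...,0].astype(int)-im[...,2]
for y in range(46,70): print(y," ".join(f"{gr[y,x]:3d}{'b' if S[y,x]>35 else ('y' if S[y,x]<-25 else ' ')}" for x in range(299,326)))
E
```

```text
[ 0.0003  0.0008 -0.0003] [ 525.62659727 -130.93699489   85.88914535] [-0.1959413  -0.38567743 -7.13214445] [0.0506903  0.0128741  0.04685021]
46 180y 165y 160  163  160  148  124  105  101  100  100   99   99   99   98   98   99   99  102  108  117  123  124  129  141y 167y 183y
47 177y 171  168  165  153  130  108  101  101  100  100  100   99   99   99   98   98   97   98   99  104  113  120  126  138  157y 175y
48 168y 172  170  161  137  109  101  101  100  100  100b  99b  99b 100b  99b 100b  99   98   98   98   99  105  116  127  135  143y 163y
49 173  174  168  148  117  102  101  100  100b  99b  99b  98b  98b  98b  99b  98b  99b 100b  99b  99   98  100  109  127  138  140  157y
50 179  176  162  130  104  101  100b  99b  98b  98b  98b  99b 100b  99b  99b  98b  98b  99b  99b 100b  98   99  104  124  136  138  155y
51 181  177  158  115  102  101b  99b  97b  99b 100b 101b 103b 104  104  103b 101b  99b  98b  98b  99b  99b  99  100  115  128  130  143y
52 184  177  152  110  101b 100b  98b  98b 101b 103  106  111  116  119  117  108  102  100b 100b  98b  98b 100b 100  108  120  1
[... 1654 characters left out ...]
 195y 191y
65 195y 203y 209  214  208  179  124   94   86   86   85   86   86   87   87   87   88   88   92  105  138  173  190  193  192y 194y 192y
66 189y 192y 199y 211  217  208  179  135  101   89   86   86   86   87   86   87   91   99  123  159  183  195  196  192y 187y 186y 186y
67 183y 184y 189y 202y 216  219  211  188  156  123  107  102   99   96   98  107  126  146  170  196  204  202  196y 188y 183y 182y 182y
68 181y 182y 184y 197y 212y 216  218  213  203  191  181  169  160  151  158  175  188  194  200  207  208  207y 198y 185y 182y 182y 182y
69 181y 181y 184y 195y 203y 204y 208y 212  215  216  213  207  204  200  203  209  213  211  208  204y 203y 206y 198y 185y 182y 182y 182y
```

```bash
python3 - <<'E'
from h import *
c=load("w11");t=c["s"]["eef_pos"]
H=unproj(c,[(312,54.8)],t[2]-16.9)[0];N=unproj(c,[(311.4,57.3)],63)[0];print(t,H,N,(N-H)[:2])
E
```

```text
[ 525.62659727 -130.93699489   85.88914535] [532.11964203 -31.2138947   68.98914535] [531.79329171 -31.35261921  63.        ] [-0.32635031 -0.13872451]
```

Call:
play_rows --pt "-0.3 -0.1 -1.5 0 0 0 -1" --pt "0 0 -1.5 0 0 0 -1" --pt "0 0 -1.5 0 0 0 -1" --pt "0 0 0 0 0 0 -1"

```text
time_s: 13.48
eef_pos: [525.4, -131.1, 81.1]
ee_rot: [0.001, 0.734, 0.679, 0.0]
force: [-0.5, -0.5, -7.6]
grip_width: 0.178
```

Call:
play_rows --pt "0 0 -1.5 0 0 0 -1" --pt "0 0 -1.5 0 0 0 -1" --pt "0 0 -1.5 0 0 0 -1"

```text
time_s: 13.73
eef_pos: [525.7, -131.2, 76.6]
ee_rot: [0.001, 0.734, 0.679, 0.0]
force: [-0.1, -0.1, -8.1]
grip_width: 0.178
```

Both pins are now inside their holes at full diameter, with almost no side force. I continue down.

Call:
play_rows --pt "0 0 -2 0 0 0 -1" --pt "0 0 -2 0 0 0 -1" --pt "0 0 -2 0 0 0 -1" --pt "0 0 -2 0 0 0 -1"

```text
time_s: 14.07
eef_pos: [525.7, -131.2, 67.7]
ee_rot: [0.001, 0.734, 0.679, 0.0]
force: [0.4, 0.8, -7.7]
grip_width: 0.176
```

Call:
play_rows --pt "0 0 -1.5 0 0 0 -1" --pt "0 0 -1.5 0 0 0 -1" --pt "0 0 -1 0 0 0 -1"

```text
time_s: 14.32
eef_pos: [525.6, -131.1, 62.9]
ee_rot: [0.001, 0.734, 0.679, 0.0]
force: [-0.9, 0.1, -8.0]
grip_width: 0.172
```

```bash
python3 - <<'E'
from h import *
from rig import sense
s=sense(); print(turn(JIG[2]+np.pi/2),s["eef_pos"],s["force"],s["wrist_torque"])
E
```

```text
[ 0.0006  0.0014 -0.0003] [ 525.55466648 -131.14261591   62.93811228] [-0.85405161  0.09002513 -8.03806002] [-0.02486983  0.05523675  0.00457302]
```

Call:
play_rows --pt "0 0 -0.8 0 0 0 -1" --pt "0 0 -0.6 0 0 0 -1" --pt "0 0 -0.5 0 0 0 -1"

```text
time_s: 14.57
eef_pos: [525.5, -131.2, 60.9]
ee_rot: [0.001, 0.734, 0.679, 0.0]
force: [-2.8, 1.0, 0.3]
grip_width: 0.176
```

Call:
play_rows --pt "0 0 -0.4 0 0 0 -1" --pt "0 0 -0.4 0 0 0 -1"

```text
time_s: 14.73
eef_pos: [525.6, -131.2, 61.0]
ee_rot: [0.001, 0.734, 0.679, 0.0]
force: [-2.5, 0.7, -0.7]
grip_width: 0.18
```

It is seated: TCP z stopped at 61.0, matching the expected 60.9, and the weight came off the wrist. I release and withdraw.

Call:
play_rows --pt "0 0 0 0 0 0 -0.4" --pt "0 0 0 0 0 0 0" --pt "0 0 0 0 0 0 0.3" --pt "0 0 0 0 0 0 0.3" --pt "0 0 0 0 0 0 0.3"

```text
time_s: 15.15
eef_pos: [528.1, -132.4, 63.5]
ee_rot: [0.005, 0.734, 0.679, 0.002]
force: [0.5, 0.3, 0.0]
grip_width: 0.65
```

Call:
play_rows --pt "0 0 4 0 0 0 0.3" --pt "0 0 10 0 0 0 0.3" --pt "0 0 25 0 0 0 0.3" --pt "0 0 35 0 0 0 0.3" --pt "-10 0 35 0 0 0 0.3"

```text
time_s: 15.57
eef_pos: [515.4, -131.0, 172.3]
ee_rot: [-0.001, 0.734, 0.679, -0.0]
force: [0.7, 0.2, 0.5]
grip_width: 0.652
```

Call:
play_rows --pt "-30 0 20 0 0 0 0.3" --pt "-35 0 15 0 0 0 0.3" --pt "-35 0 0 0 0 0 0.3" --pt "0 0 0 0 0 0 0.3" --pt "0 0 0 0 0 0 0.3"

```text
time_s: 15.98
eef_pos: [412.7, -131.3, 220.3]
ee_rot: [0.008, 0.734, 0.68, 0.002]
force: [1.4, -0.1, 0.1]
grip_width: 0.648
```

```bash
python3 - <<'E'
from h import *
w=cap("wrist","w12");a=cap("scene","s12");b=cap("side","d12"); print(w["s"]["eef_pos"],w["s"]["force"])
f=lambda x,r,sz:cv2.resize(x[r[0]:r[1],r[2]:r[3]],sz,interpolation=2)
cv2.imwrite("pics/x12.png",np.vstack([np.hstack([f(a["img"],(190,265,230,350),(480,300)),f(b["img"],(150,225,285,365),(320,300))]),np.hstack([cv2.resize(w["img"],(480,300)),cv2.resize(a["img"][120:320,130:510],(320,300))])]))
for n,bx in(("mouse",(165,197,447,490)),("bottle",(138,176,412,434)),("bud",(260,286,166,204)),("mug",(280,350,168,224)),("driver",(248,284,370,425)),("tray",(262,302,397,452)),("green",(122,154,316,396))): print(n,track(load("scene1"),a,bx))
E
```

```text
[ 412.83267124 -131.21938706  219.97256245] [ 0.31644151 -0.76205079  0.40469526]
mouse (0.0, 0.0, 1.0)
bottle (0.0, 0.0, 1.0)
bud (0.0, 0.0, 1.0)
mug (0.0, 0.0, 1.0)
driver (0.0, 0.0, 0.999)
tray (0.0, 0.0, 0.999)
green (0.0, 0.0, 1.0)
```

View pics/x12.png

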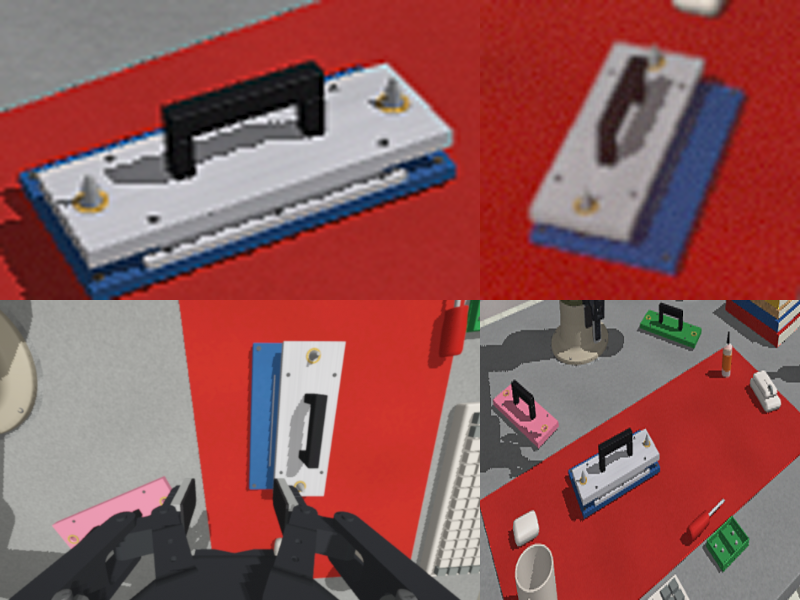

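The plate lies level with both pin tips standing through its holes, the gripper is clear, and the other objects have not moved. I hand the job in.

```bash
python3 -c "
from rig import ctrl; print(ctrl.finish_job())"
```

```text
the job is handed in; nothing more can be done
None
```

The phone is against the fence, the plate is down over both guide pins and resting on it, and the job is handed in at about 16 s on the robot's clock.

**What I did**
- I nudged the phone about 8 mm along the jig to centre it. I then pushed it back with both open fingers until the force rose to about 10 N at the fence; the picture before the last millimetre showed its edge parallel to the fence, and the next one showed it flush.
- I took the plate by its handle and lowered it level over the pins, lining it up by looking through the +y hole. Side force stayed at about 3 N or less.
- I let go and withdrew.

**Last checks**
- **Seating:** the tool stopped at z = 61.0 mm against an expected 60.9 mm, and the plate's weight came off the wrist.
- **Final pictures:** the plate looks level, with both pins through their holes and the gripper clear.
- **Other things on the desk:** the mouse, glue bottle, earbud case, mug, screwdriver, tray and green look-alike showed no shift in the scene camera. I checked the pink look-alike only by eye.
- **Not checked directly:** the phone is hidden under the plate, so I could not recheck its contact with the fence after the plate was down.

**Measurements that disagreed:** the estimates of the jig's position differed by about 2 mm, and the wrist and scene cameras disagreed by about 1.5 mm in x over the hole. I settled it with a last look once the pin's nose was inside the hole, which showed an offset of about 0.35 mm.

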